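# Latch the gate of a lamp crate

### The arm

A 7-joint arm with a two-finger parallel gripper is mounted at the origin on the work surface. World frame = base frame: x ahead of the robot, y to its left, z up, the work surface at z = 0. Lengths are in m, angles in rad, forces in N, time in s.
With the tool pointing down it reaches from about 0.425 to 0.925 m from the base axis. Payload 6.8 kg.
Tool frame: the origin (TCP) lies between the finger pads; the fingertips stand tip_reach ahead of it and the grasp point (between the pads) lies 11 mm behind it (tip_reach is the distance from the TCP to the fingertips, in m); z points along the fingers, x is the direction in which the jaws open and shut, and the axes are right-handed (so a half turn about z gives the same grasp; the last joint's range is limited). The gripper opens to 88 mm and grips with 3 to 60 N. Pads are 20 mm wide; open, the fingers measure 115 mm over their backs; the gripper's body (75 mm by 178 mm) begins 61 mm behind the grasp point.
Start: joints at [1.187, 0.477, 0.022, 1.555, -0.011, 1.109, -0.083], TCP at [0.184, -0.65, 0.231] pointing down, gripper open.
Joint ranges: [-2.96, 2.96], [-0.34, 2.1], [-1.41, 1.46], [0.24, 2.44], [-1.37, 4.51], [0.17, 1.92], [-2.96, 2.96]. Speed limits (rad/s): [2.39, 2.39, 3.14, 3.14, 3.14, 3.14, 3.14].

### API

Orientations are given as [roll, pitch, yaw] about the fixed x, y, z axes, in that order (R = Rz(yaw) Ry(pitch) Rx(roll)).
In Python, from station import get_state, grab_frame, job_done, tip_reach gives the robot as it stands.
- The arm moves only by the tool play_rows, never from a script. Its argument "series" is a list of rows, each an object of numbers: "dx", "dy", "dz": the shift along the tool's x, y, z in mm; "wx", "wy", "wz": the turn, a rotation vector about the tool's x, y, z in rad. A call has 1 to 8 rows; each row shifts and turns the pose as measured when the row begins, along the tool's axes as they then stand; what a row does not reach is not made up. A row lasts 1/12 s, in which the tool goes at most 41.7 mm and 7.16 degrees, less where a joint would pass 70% of its speed; a pose out of reach is approached as far as the arm can. A call is refused whole if a number of a shift passes 41.7 or a number of a turn 0.125, either way. A call with a gripper value outside its range is refused whole. "claw" is the finger opening in mm, from 0 to 87.8, set as the call begins (left out, the last holds). The fingers move at their own pace and stop on an object; "grip_force" is the grip in N (left out, the last holds). Time passes only in rows, so rows that do not move let the fingers close. It gives the time, the measured TCP pose, the force and the opening at its end, in the units of the state.
- get_state(): the state, without advancing time (a new reading comes with each control period).
- grab_frame(name): name is "scene" or "top" or "wrist"; returns a dict with "pixels" (384x512x3 uint8, blue, green, red), "depth" (384x512 float32, m along the optical axis (not along the pixel's ray), 0 where there is no reading), "mtx" (3x3 intrinsics, pixels), "R" (3x3) and "t" (3): a world point X has camera coordinates R X + t. Camera axes: x right, y down, z forward; pixel columns grow to the right and rows downward; lengths in m; the calibration is good to about 2 mm. A picture is of the moment at which its call begins.
- job_done(): hands the job in, once; it reports no verdict.
The state is a dict: "t": time; "joint_positions": joint angles; "dq": joint speeds; "joint_torque": joint torques, N m; "tcp_pos": TCP position; "tcp_rot": TCP orientation; "force": force on the tool from outside, world axes, zero at the start; "wrist_torque": the same for the moment, N m; "finger_gap": finger opening in m.
Only numpy, scipy, OpenCV 4.12 (cv2) and the standard library are available. Lean on these libraries where they do the work, as an engineer would, in place of code of your own. Each camera call takes 0.05 s, during which the arm holds its last target.

### The job

Close the gate of the mesh crate and latch it for transport: lift the steel drop bar by its red knob, swing the gate shut over the yellow catch against its rubber buffer, and let the bar drop all the way down into the catch so that it holds the gate when you let go. Be gentle: do not ram the bar or the gate into the catch or press hard on the buffer, and leave the lamps and the mirror where they are.

Things in the scene. Friction and masses are not known exactly. Their poses are not given: they have to be found in the camera images.
- crate: Open-topped green mesh crate, fixed to the bench, 240 (x) x 310 (y) x 120 mm high, mesh on three sides, plywood floor 12 mm thick. Origin: centre of its underside, on the bench; x points from its open front to its back, y to its left seen from the front, z up. The front (at x = -120 mm) is closed by the hinged gate.
- gate_hinge (a point): Point on the gate's vertical hinge axis at bench height, at crate (-120, 135, 0) mm. Its axes turn with the gate: y runs along the gate from the free edge to the hinge.
- gate (a joint): Green mesh gate, 222 mm wide, 12 mm thick, 130 mm high, 0.6 kg, hinged at the left end of the crate's front. Rad: 0 = in line with the front, grows as it swings outward (free edge towards crate -x). It stays where it is left (hinge friction 0.12 N m). Latched it reads anywhere between about -0.05 and 0.065, depending on where the catch is bolted.
- latch (a joint): Steel drop bar 190 x 16 x 8 mm, 0.15 kg, 17 mm outside the gate's mid-plane, on a pin 80 mm from the hinge axis, 105 mm above the bench; its tip is 250 mm from the hinge axis. Rad: 0 = level, fully down in the catch; positive = tip raised, up to 0.40; droops to -0.06 when free. Above 0.11 it clears the nose. It falls by its weight but jams part-way if squeezed against the nose.
- latch_knob (a point): Centre of the red upright cylindrical knob on the drop bar, 22 mm in diameter, 34 mm tall, on a 10 mm stem, standing above all around it (gate top 130 mm). It is 115 mm from the bar's pivot and 51 mm above the bar's centre line: 195 mm from the hinge axis and 156 mm above the bench with the bar level. It rises about 11.5 mm per 0.1 rad of lift.
- latch_tip (a point): On the centre line of the drop bar, 10 mm short of its free end; 240 mm from the hinge axis. With the bar seated it lies between the catch's nose and the gate's plane.
- catch_post: Fixed green post 50 (x) x 28 (y) x 135 mm at the right end of the crate's front, at crate (-130, -141, 0) mm; origin: centre of its underside; axes as the crate's. It carries the yellow catch and black rubber buffer, bolted together through slotted holes. More than 25 N of the bar on the catch, or 15 N of the gate on the buffer, bends the catch.
- nose_nominal (a point): Nominal top of the catch's nose at its inner face, 111 mm up. The nose is upright, no ramp, 10 (x) x 8 mm, on the outer (crate -x) side of the catch's floor (97 mm up): the bar must pass over it and drop behind it. The real catch, with its buffer, sits up to 12 mm to either side of this along crate x: not measured, to be felt or seen. With no offset the latched gate reads about 0.
- buffer_nominal (a point): Nominal centre of the buffer's face, 68 mm up: a round-nosed rubber pad of 9 mm radius that meets the small tab on the gate's free edge about 1.5 mm before the bar clears the nose (shifted together with the catch). Stiff, about 6 N per mm: some 7 to 11 N must be pressed at the knob to clear the nose, and the gate springs back against the bar when let go.
- crate_lamp: Round black headlamp with glass face, 124 mm in diameter, 69 mm tall, lying in the crate; leave alone. Origin: centre of its underside.
- bench_lamp: Round black headlamp with glass face, 140 mm in diameter, 69 mm tall, lying on the bench; leave alone. Origin: centre of its underside.
- mirror: Black rectangular vehicle mirror, 130 x 210 x 23 mm, lying face up on the bench; leave alone. Origin: centre of its underside.
There are look-alikes about, which are no part of the job. What is shaped like the catch_post but blue or brown is not meant.

How it is judged:
By the outcome, as a careful person would: the job done as asked, in the order asked, and still so for the second after the job is handed in, with the robot touching nothing.
It also fails if it takes over 64 s, if anything falls off the work surface, if the arm or the gripper's body presses on something with over 40 N, if the wrist force passes 120 N, or if a joint passes its speed limit or range.

## Working session

There is one attempt and no reset: what is moved stays moved. The work goes in short steps, Python scripts to look and compute and a tool call to move; the robot and the scene stay as the last step left them, time stands still between calls to the robot, and variables do not carry over. Pictures are saved under pics/ and viewed, and the job is handed in when it is done.

Besides the shell and the picture viewer there is one more tool, called after "Emit:" by a JSON object that holds its "name" and its "arguments". play_rows: Moves the arm, as the interface text tells. Its arguments: {"type":"object","properties":{"series":{"type":"array"},"claw":{"type":"number"},"grip_force":{"type":"number"}},"required":["series"]}

```bash
ls; mkdir -p pics
python3 - <<'E'
from station import *
import cv2
s=get_state();print(s);print(tip_reach)
import pickle
for n in ["scene","top","wrist"]:
    f=grab_frame(n);pickle.dump(f,open(f"pics/{n}0.pkl","wb"));cv2.imwrite(f"pics/{n}0.png",f["pixels"]);print(n,f["mtx"],f["R"],f["t"])
E
```

```text
pics
{'t': 0.0, 'joint_positions': array([ 1.1869028 ,  0.47779529,  0.02236781,  1.55643625, -0.01149407,
        1.10932742, -0.08308931]), 'dq': array([ 1.13755101e-03, -1.31711776e-03, -1.98834934e-05,  1.63929735e-03,
       -1.94903615e-03,  7.66039004e-04,  1.45737865e-03]), 'joint_torque': array([-7.69140133e-04, -5.82859433e+01,  1.53433096e+00, -2.72611642e+01,
       -5.43872535e-02,  1.69392693e-02,  1.62887077e-04]), 'tcp_pos': array([ 0.18361503, -0.64892945,  0.22969193]), 'tcp_rot': array([ 3.14143791e+00,  1.83120384e-03, -1.29499279e+00]), 'force': array([0.87436725, 0.11276105, 0.15794596]), 'wrist_torque': array([-0.05308883,  0.01820625,  0.01453295]), 'finger_gap': 0.08782269697859454}
0.008
scene [[456.0524934    0.         254.57732804]
 [  0.         456.0524934  195.30768059]
 [  0.           0.           1.        ]] [[-0.24012037  0.97071183 -0.00779382]
 [ 0.59696029  0.14132655 -0.78972477]
 [-0.76549371 -0.19428161 -0.6134118 ]] [ 0.13057041 -0.22380656  1.89791093]
top [[449.72932456   0.         257.09213895]
 [  0.         449.72932456 197.79934521]
 [  0.           0.           1.        ]] [[-0.01126075 -0.99987425  0.01116623]
 [-0.98700297  0.00932415 -0.16043129]
 [ 0.160307   -0.01282767 -0.98698385]] [1.40639472e-03 5.49921586e-01 1.42653093e+00]
wrist [[273.23264708   0.         256.21196301]
 [  0.         273.23264708 193.76688758]
 [  0.           0.           1.        ]] [[ 2.72095248e-01 -9.62269853e-01 -9.51876333e-04]
 [-9.30330141e-01 -2.63316337e-01  2.55245636e-01]
 [-2.45865826e-01 -6.85655655e-02 -9.66875772e-01]] [-0.67421356 -0.03146906  0.39074757]
```

View pics/scene0.png

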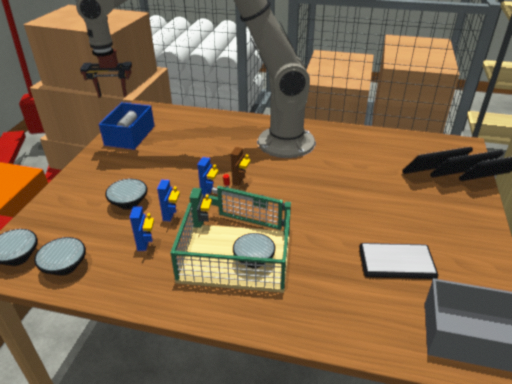

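View pics/top0.png

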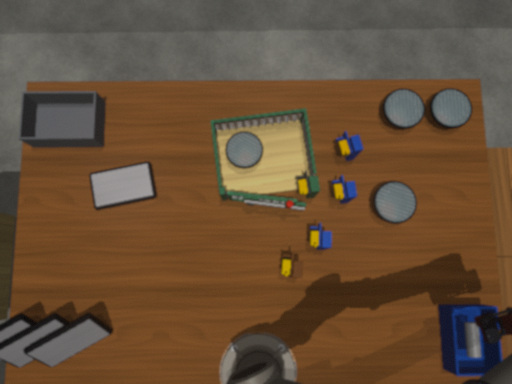

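View pics/wrist0.png

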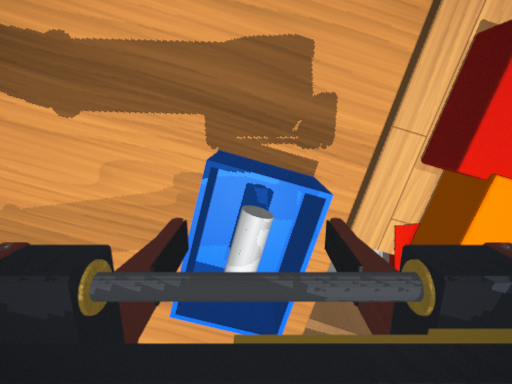

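Run:
```python
import cv2
a=cv2.imread("pics/top0.png");cv2.imwrite("pics/top0c.png",cv2.resize(a[100:220,200:360],None,fx=5,fy=5,interpolation=cv2.INTER_CUBIC))
a=cv2.imread("pics/scene0.png");cv2.imwrite("pics/scene0c.png",cv2.resize(a[140:295,165:300],None,fx=3.8,fy=3.8,interpolation=cv2.INTER_CUBIC))
```

```text
(no output)
```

View pics/top0c.png

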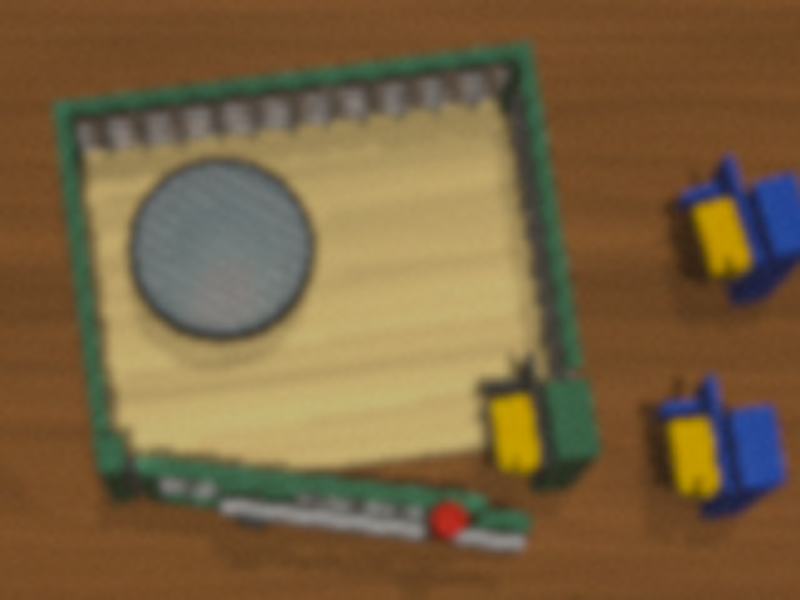

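View pics/scene0c.png

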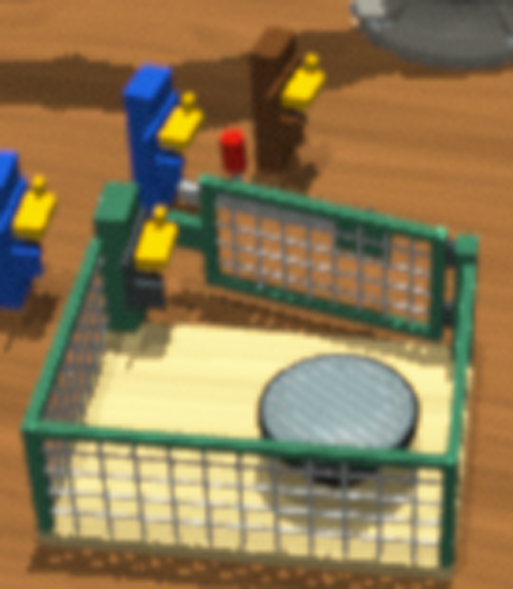

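```bash
cat > h.py <<'E'
import numpy as np,pickle,cv2
from scipy.optimize import least_squares
def ray(f,u,v,z):
    K=f["mtx"];R=f["R"];t=f["t"]
    d=R.T@np.linalg.solve(K,[u,v,1.]);c=-R.T@t
    return c+d*(z-c[2])/d[2]
def proj(f,X):
    p=f["mtx"]@(f["R"]@np.asarray(X)+f["t"]);return p[:2]/p[2]
def cr(x,y,x0,y0,s): return x0+(x+.5)/s-.5,y0+(y+.5)/s-.5
E
python3 - <<'E'
from h import *
f=pickle.load(open("pics/top0.pkl","rb"));g=pickle.load(open("pics/scene0.pkl","rb"))
def T(x,y,z): return ray(f,*cr(x,y,200,100,5),z)
BL=T(57,105,.12);BR=T(533,45,.12);FL=T(103,490,.12)
print(BL,BR,FL,np.linalg.norm(BL-BR))
v=(BL-BR)[:2];print("yaw",np.arctan2(v[1],v[0])-np.pi/2)
print("depthcheck")
def dep(f,u,v):
    z=f["depth"][int(round(v)),int(round(u))];return f["R"].T@(z*np.linalg.solve(f["mtx"],[u,v,1.])-f["t"])
for n,p in dict(knob=(449,520),bartip=(520,540),barpiv=(228,505),posttop=(575,420),cat=(515,420),catlow=(515,455),gatetopmid=(300,470),FL=(115,450),lampc=(222,250)).items():
    print(n,dep(f,*cr(*p,200,100,5)))
print("knob z.173",T(449,520,.173))
s=lambda x,y:cr(x,y,165,140,3.8)
for n,p in dict(knobtop=(232,137),bartip=(190,192),posttop=(118,200),cat=(155,247),nose=(160,212)).items(): print(n,s(*p),dep(g,*s(*p)))
E
```

```text
[0.78814753 0.14071752 0.12      ] [ 0.82600308 -0.16410066  0.12      ] [0.53933174 0.11096792 0.12      ] 0.307159836450766
yaw 0.12355794931173802
depthcheck
knob [ 0.51231186 -0.09958641  0.16157225]
bartip [ 0.50800612 -0.14887841  0.10240313]
barpiv [0.53006807 0.03369082 0.11437851]
posttop [ 0.57849881 -0.18156751  0.13199889]
cat [ 0.58590299 -0.14864345  0.09558414]
catlow [ 0.56326656 -0.14798062  0.09594241]
gatetopmid [ 0.54855077 -0.01100323  0.13286628]
FL [0.56339801 0.10319326 0.12576042]
lampc [0.70234646 0.03684552 0.08245543]
knob z.173 [ 0.5106147  -0.09860886  0.173     ]
knobtop (225.68421052631578, 175.68421052631578) [ 0.51655455 -0.09801757  0.16685501]
bartip (214.63157894736844, 190.1578947368421) [ 0.51535596 -0.13863001  0.10233979]
posttop (195.68421052631578, 192.26315789473685) [ 0.57722054 -0.17811412  0.13296504]
cat (205.42105263157896, 204.63157894736844) [ 0.58215412 -0.1478462   0.09334089]
nose (206.73684210526315, 195.42105263157896) [ 0.55447335 -0.15173438  0.10812727]
```

Candidates for the catch in the top view: green post (308,186), blue posts (348,146), (343,190), (318,237) and the brown post (287,265). The job's is the green one at the crate's right front corner. The red knob at (290,204) is the only one, and the measured positions fit the crate geometry: hinge to knob is 195 mm and the gate is open about 0.24 rad. I'm moving to a hover above the knob.

Emit:
{"name": "play_rows", "arguments": {"series": [{"dx": -27, "dy": -29}, {"dx": -27, "dy": -29}, {"dx": -27, "dy": -29}, {"dx": -27, "dy": -29}, {"dx": -27, "dy": -29}, {"dx": -27, "dy": -29}, {"dx": -27, "dy": -29}, {"dx": -27, "dy": -29}]}}

```text
invalid input at $.series[0]: expected keys dx, dy, dz, wx, wy, wz
```

Emit:
{"name": "play_rows", "arguments": {"series": [{"wz": -0.12}, {"wz": -0.12}, {"wz": -0.12}, {"wz": -0.12}, {"wz": -0.12}, {"wz": -0.12}, {"wz": -0.12}, {"wz": -0.12}]}}

```text
invalid input at $.series[0]: expected keys dx, dy, dz, wx, wy, wz
```

All keys are needed.

Emit:
{"name": "play_rows", "arguments": {"series": [{"dx": -27, "dy": -29, "dz": 0, "wx": 0, "wy": 0, "wz": 0}, {"dx": -27, "dy": -29, "dz": 0, "wx": 0, "wy": 0, "wz": 0}, {"dx": -27, "dy": -29, "dz": 0, "wx": 0, "wy": 0, "wz": 0}, {"dx": -27, "dy": -29, "dz": 0, "wx": 0, "wy": 0, "wz": 0}, {"dx": -27, "dy": -29, "dz": 0, "wx": 0, "wy": 0, "wz": 0}, {"dx": -27, "dy": -29, "dz": 0, "wx": 0, "wy": 0, "wz": 0}, {"dx": -27, "dy": -29, "dz": 0, "wx": 0, "wy": 0, "wz": 0}, {"dx": -27, "dy": -29, "dz": 0, "wx": 0, "wy": 0, "wz": 0}]}}

```text
t: 0.82
tcp_pos: [0.3458, -0.3753, 0.2256]
tcp_rot: [3.134, 0.002, -1.313]
force: [1.0, -0.4, 0.0]
finger_gap: 0.0877
```

Emit:
{"name": "play_rows", "arguments": {"series": [{"dx": 0, "dy": 0, "dz": 0, "wx": 0, "wy": 0, "wz": -0.12}, {"dx": 0, "dy": 0, "dz": 0, "wx": 0, "wy": 0, "wz": -0.12}, {"dx": 0, "dy": 0, "dz": 0, "wx": 0, "wy": 0, "wz": -0.12}, {"dx": 0, "dy": 0, "dz": 0, "wx": 0, "wy": 0, "wz": -0.12}, {"dx": 0, "dy": 0, "dz": 0, "wx": 0, "wy": 0, "wz": -0.12}, {"dx": 0, "dy": 0, "dz": 0, "wx": 0, "wy": 0, "wz": -0.12}, {"dx": 0, "dy": 0, "dz": 0, "wx": 0, "wy": 0, "wz": -0.12}, {"dx": 0, "dy": 0, "dz": 0, "wx": 0, "wy": 0, "wz": -0.12}]}}

```text
t: 1.48
tcp_pos: [0.3531, -0.3616, 0.2248]
tcp_rot: [-3.14, 0.008, -0.312]
force: [-0.2, -0.1, -0.3]
finger_gap: 0.0873
```

Emit:
{"name": "play_rows", "arguments": {"series": [{"dx": 0, "dy": 0, "dz": 0, "wx": 0, "wy": 0, "wz": -0.095}, {"dx": 0, "dy": 0, "dz": 0, "wx": 0, "wy": 0, "wz": -0.095}, {"dx": 20, "dy": -34, "dz": -2, "wx": 0, "wy": 0, "wz": 0}, {"dx": 20, "dy": -34, "dz": -2, "wx": 0, "wy": 0, "wz": 0}, {"dx": 20, "dy": -34, "dz": -2, "wx": 0, "wy": 0, "wz": 0}, {"dx": 20, "dy": -34, "dz": -2, "wx": 0, "wy": 0, "wz": 0}, {"dx": 20, "dy": -34, "dz": -2, "wx": 0, "wy": 0, "wz": 0}, {"dx": 0, "dy": 0, "dz": 0, "wx": 0, "wy": 0, "wz": 0}]}}

```text
t: 2.15
tcp_pos: [0.4719, -0.2002, 0.2334]
tcp_rot: [-3.137, 0.01, -0.115]
force: [0.5, 0.6, 0.5]
finger_gap: 0.0884
```

```bash
cat >> h.py <<'E'
def shot(n,tag,crop=None,s=1):
    from station import grab_frame
    f=grab_frame(n);pickle.dump(f,open(f"pics/{n}{tag}.pkl","wb"))
    a=f["pixels"]
    if crop: x0,y0,x1,y1=crop;a=a[y0:y1,x0:x1]
    cv2.imwrite(f"pics/{n}{tag}.png",cv2.resize(a,None,fx=s,fy=s,interpolation=cv2.INTER_CUBIC));return f
def dep(f,u,v):
    z=f["depth"][int(round(v)),int(round(u))];return f["R"].T@(z*np.linalg.solve(f["mtx"],[u,v,1.])-f["t"])
E
python3 -c "
from h import *
shot('wrist','1',None,1.5);from station import *;s=get_state();print(s['t'],s['tcp_pos'],s['tcp_rot'])"
```

```text
2.2 [ 0.46977262 -0.20337367  0.23293339] [-3.13906104  0.01147414 -0.1169227 ]
```

View pics/wrist1.png

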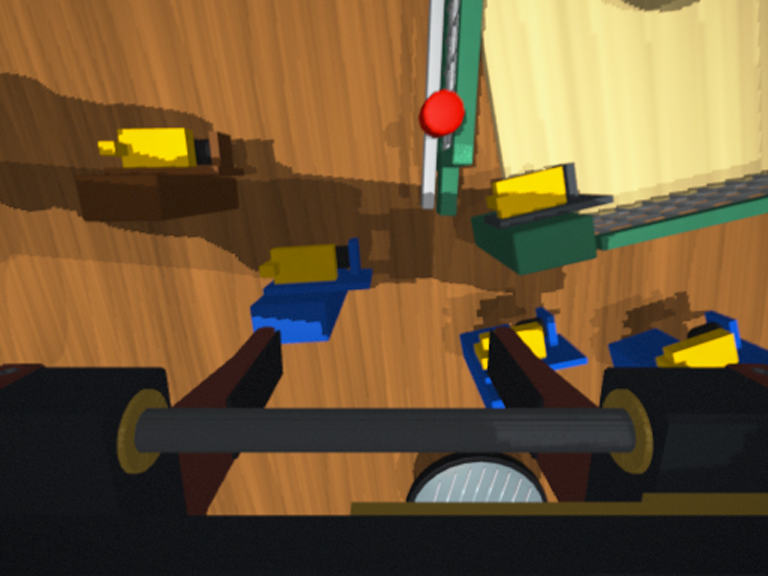

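The knob is at (442,114) in the 1.5x picture. The green post's catch is at (530,190), with its nose at about (497,203). Zooming in.

Run:
```python
from h import *
a=cv2.imread("pics/wrist1.png")
f=pickle.load(open("pics/wrist1.pkl","rb"))
cv2.imwrite("pics/w1c.png",cv2.resize(f["pixels"][40:190,265:425],None,fx=5,fy=4,interpolation=cv2.INTER_CUBIC)[:600])
```

```text
(no output)
```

View pics/w1c.png

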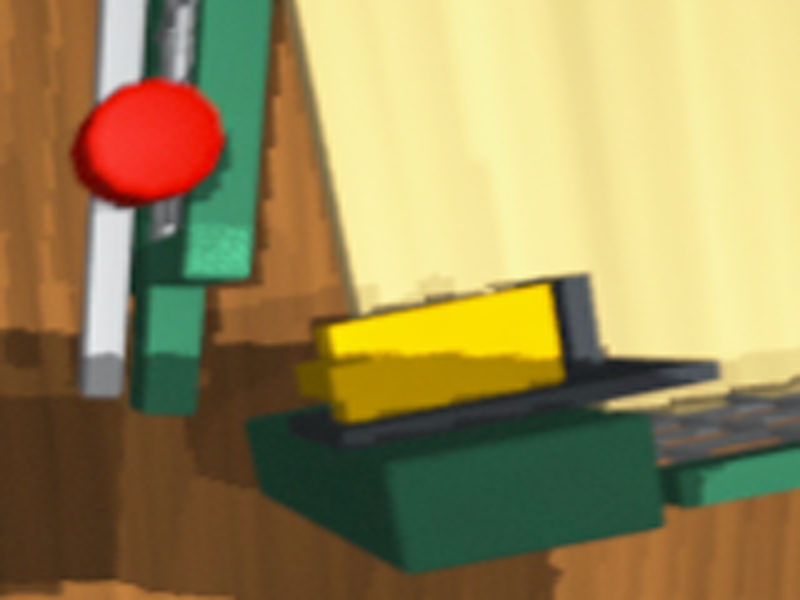

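Run:
```python
from h import *
f=pickle.load(open("pics/wrist1.pkl","rb"))
C=np.array([.688,-.0265]);y=.1236;R=np.array([[np.cos(y),-np.sin(y)],[np.sin(y),np.cos(y)]])
def c(x,yy): return 265+(x+.5)/5-.5,40+(yy+.5)/4-.5
def show(n,P): print(n,c(*p),P.round(4),"crate",(R.T@(P[:2]-C)).round(4))
for n,p in dict(knob=(150,142),nub=(312,380),nubL=(302,380),nubR=(326,378),fl=(450,340),fl2=(450,380),bufr=(575,320),post1=(250,425),post2=(390,460),post3=(655,420),tip=(100,360),gtop=(230,250)).items():
    show(n,dep(f,*c(*p)))
for n,p,z in [("knob166",(157,138),.166),("nubL",(298,380),.111),("nubR",(330,378),.111),("postNearOut",(390,460),.135),("postFarOut",(248,422),.135),("postNearIn",(655,420),.135)]: show(n,ray(f,*c(*p),z))
# project expected
for off in (-.012,0,.012):
  for P in [(-.142+off,-.105,.111),(-.142+off,-.113,.111),(-.152+off,-.113,.111),(-.152+off,-.105,.111)]:
    w=R@np.array(P[:2])+C; u=proj(f,[*w,P[2]]);print(off,((u-[265,40]+.5)*[5,4]-.5).round(0),end=' ')
  print()
```

```text
knob (294.6, 75.125) [ 0.5114 -0.1008  0.1685] crate [-0.1844 -0.0519]
nub (327.0, 134.625) [ 0.5515 -0.1524  0.0917] crate [-0.151  -0.1081]
nubL (325.0, 134.625) [ 0.5516 -0.1528  0.082 ] crate [-0.151  -0.1085]
nubR (329.8, 134.125) [ 0.551  -0.1513  0.1057] crate [-0.1514 -0.1069]
fl (354.6, 124.625) [ 0.5787 -0.1451  0.0979] crate [-0.1231 -0.1043]
fl2 (354.6, 134.625) [ 0.5784 -0.1553  0.0979] crate [-0.1246 -0.1143]
bufr (379.6, 119.625) [ 0.611  -0.1437  0.0818] crate [-0.0909 -0.1068]
post1 (314.6, 145.875) [ 0.5533 -0.1712  0.0099] crate [-0.1515 -0.1269]
post2 (342.6, 154.625) [ 0.5547 -0.1692  0.1345] crate [-0.1499 -0.1252]
post3 (395.6, 144.625) [ 0.6511 -0.1788  0.0344] crate [-0.0554 -0.1466]
tip (284.6, 129.625) [ 0.506  -0.1417  0.1051] crate [-0.1948 -0.0918]
gtop (310.6, 102.125) [ 0.5289 -0.1196  0.1318] crate [-0.1694 -0.0727]
knob166 (296.0, 74.125) [ 0.5128 -0.0998  0.166 ] crate [-0.1829 -0.0512]
nubL (324.2, 134.625) [ 0.5441 -0.1508  0.111 ] crate [-0.1581 -0.1056]
nubR (330.6, 134.125) [ 0.5505 -0.151   0.111 ] crate [-0.1518 -0.1066]
postNearOut (342.6, 154.625) [ 0.5546 -0.1692  0.135 ] crate [-0.15   -0.1251]
postFarOut (314.2, 145.125) [ 0.5291 -0.1575  0.135 ] crate [-0.1738 -0.1104]
postNearIn (395.6, 144.625) [ 0.6029 -0.1655  0.135 ] crate [-0.1016 -0.1275]
-0.012 [318. 374.] -0.012 [325. 406.] -0.012 [275. 415.] -0.012 [268. 383.] 
0 [378. 362.] 0 [384. 394.] 0 [335. 404.] 0 [328. 372.] 
0.012 [438. 350.] 0.012 [444. 382.] 0.012 [394. 392.] 0.012 [388. 360.]
```

Emit:
{"name": "play_rows", "arguments": {"series": [{"dx": 10, "dy": -36, "dz": 0, "wx": 0, "wy": 0, "wz": 0}, {"dx": 10, "dy": -36, "dz": 0, "wx": 0, "wy": 0, "wz": 0}, {"dx": 10, "dy": -36, "dz": 0, "wx": 0, "wy": 0, "wz": 0}, {"dx": 0, "dy": 0, "dz": 20, "wx": 0, "wy": 0, "wz": 0}, {"dx": 0, "dy": 0, "dz": 20, "wx": 0, "wy": 0, "wz": 0}, {"dx": 0, "dy": 0, "dz": 0, "wx": 0, "wy": 0, "wz": 0}]}}

```text
t: 2.7
tcp_pos: [0.5111, -0.103, 0.1912]
tcp_rot: [3.141, 0.012, -0.125]
force: [-1.1, 0.3, 0.1]
finger_gap: 0.0878
```

```bash
python3 -c "
from h import *
f=shot('wrist','2',None,1.5);from station import *;s=get_state();print(s['t'],s['tcp_pos'],s['tcp_rot'])"
```

```text
2.75 [ 0.5115847  -0.10381884  0.19261875] [ 3.14019408  0.01033318 -0.1262395 ]
```

View pics/wrist2.png

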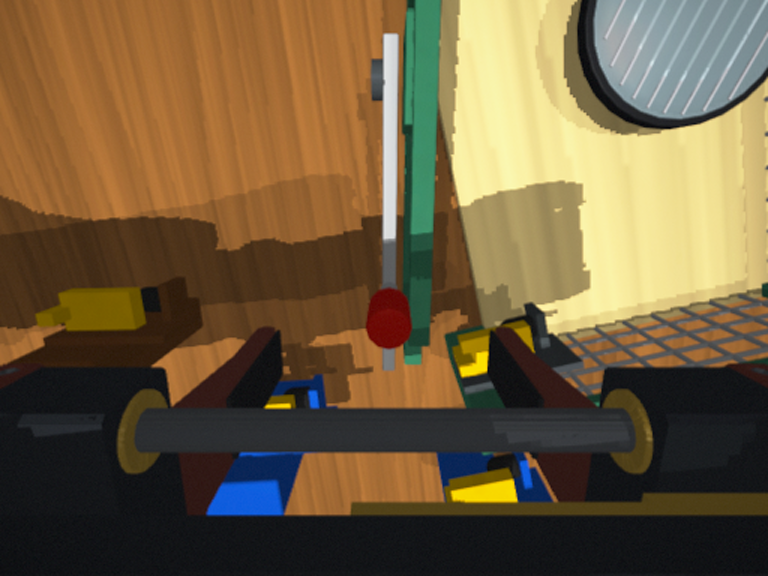

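```bash
python3 -c "
from h import *
f=pickle.load(open('pics/wrist2.pkl','rb'))
print(ray(f,(389+.5)/1.5-.5,(326+.5)/1.5-.5,.166),dep(f,259,216))"
```

```text
[ 0.51316491 -0.09845694  0.166     ] [ 0.51322355 -0.09704943  0.16752811]
```

Emit:
{"name": "play_rows", "arguments": {"series": [{"dx": 1, "dy": -4, "dz": 14, "wx": 0, "wy": 0, "wz": 0}, {"dx": 0, "dy": -1, "dz": 14, "wx": 0, "wy": 0, "wz": 0}, {"dx": 0, "dy": 0, "dz": 12, "wx": 0, "wy": 0, "wz": 0}, {"dx": 0, "dy": 0, "dz": 3, "wx": 0, "wy": 0, "wz": 0}, {"dx": 0, "dy": 0, "dz": 0, "wx": 0, "wy": 0, "wz": 0}]}}

```text
t: 3.17
tcp_pos: [0.5131, -0.1063, 0.1518]
tcp_rot: [3.137, 0.007, -0.136]
force: [0.0, 0.4, 0.1]
finger_gap: 0.0878
```

```bash
python3 -c "
from station import *
for i in range(1):
  s=get_state();print(s['t'],s['tcp_pos'],s['tcp_rot'],s['dq'],s['force'])"
```

```text
3.1667 [ 0.51311524 -0.10630466  0.15179033] [ 3.13657616  0.00705531 -0.13591144] [ 1.38608581e-02 -1.56272557e-03  6.71687858e-03  1.30409500e-03
  8.16261751e-05  7.18313731e-03  5.78228335e-03] [0.04347691 0.43998041 0.12796079]
```

Emit:
{"name": "play_rows", "arguments": {"series": [{"dx": 0, "dy": -6, "dz": 4, "wx": 0, "wy": 0, "wz": 0}, {"dx": 0, "dy": 0, "dz": 0, "wx": 0, "wy": 0, "wz": 0}]}}

```text
t: 3.33
tcp_pos: [0.5142, -0.1015, 0.1486]
tcp_rot: [3.136, 0.006, -0.139]
force: [0.9, 0.3, -0.0]
finger_gap: 0.088
```

Emit:
{"name": "play_rows", "arguments": {"series": [{"dx": 0, "dy": 0, "dz": 0, "wx": 0, "wy": 0, "wz": 0}]}}

```text
t: 3.42
tcp_pos: [0.5146, -0.1016, 0.1491]
tcp_rot: [3.136, 0.005, -0.139]
force: [-0.0, 0.5, -0.4]
finger_gap: 0.0876
```

Emit:
{"name": "play_rows", "arguments": {"series": [{"dx": -1.5, "dy": -3, "dz": 2, "wx": 0, "wy": 0, "wz": -0.02}, {"dx": 0, "dy": 0, "dz": 0, "wx": 0, "wy": 0, "wz": 0}]}}

```text
t: 3.58
tcp_pos: [0.514, -0.098, 0.1478]
tcp_rot: [3.136, 0.004, -0.116]
force: [-0.3, -0.0, 0.7]
finger_gap: 0.0878
```

Emit:
{"name": "play_rows", "arguments": {"series": [{"dx": 0, "dy": 0, "dz": 0, "wx": 0, "wy": 0, "wz": 0}, {"dx": 0, "dy": 0, "dz": 0, "wx": 0, "wy": 0, "wz": 0}, {"dx": 0, "dy": 0, "dz": 0, "wx": 0, "wy": 0, "wz": 0}, {"dx": 0, "dy": 0, "dz": 0, "wx": 0, "wy": 0, "wz": 0}], "claw": 15, "grip_force": 20}}

```text
t: 3.92
tcp_pos: [0.5144, -0.0977, 0.1485]
tcp_rot: [3.136, 0.003, -0.115]
force: [-0.3, -0.3, -0.1]
finger_gap: 0.0646
```

Emit:
{"name": "play_rows", "arguments": {"series": [{"dx": 0, "dy": 0, "dz": 0, "wx": 0, "wy": 0, "wz": 0}, {"dx": 0, "dy": 0, "dz": 0, "wx": 0, "wy": 0, "wz": 0}, {"dx": 0, "dy": 0, "dz": 0, "wx": 0, "wy": 0, "wz": 0}, {"dx": 0, "dy": 0, "dz": 0, "wx": 0, "wy": 0, "wz": 0}]}}

```text
t: 4.25
tcp_pos: [0.5144, -0.0979, 0.1486]
tcp_rot: [3.136, 0.003, -0.116]
force: [0.6, 1.2, 0.0]
finger_gap: 0.038
```

```bash
python3 -c "
from h import *
f=shot('wrist','3',None,1.5)"
```

```text
(no output)
```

View pics/wrist3.png

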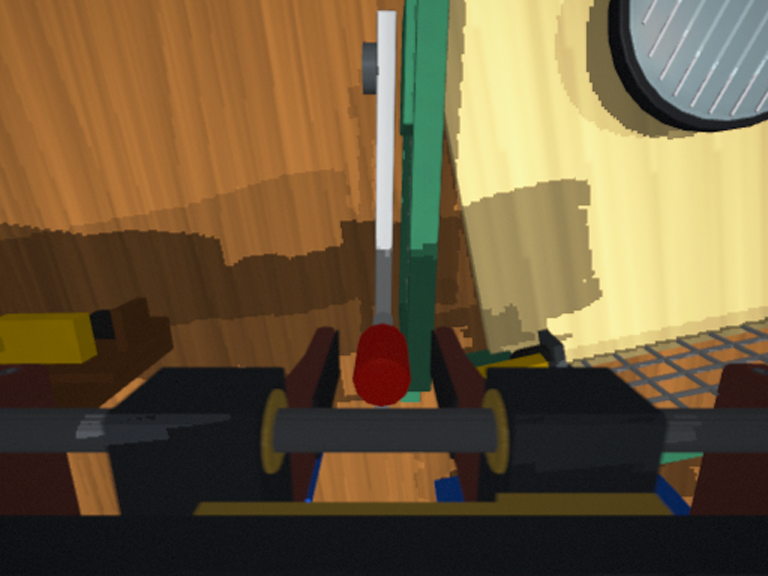

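```bash
python3 -c "
from h import *
f=pickle.load(open('pics/wrist3.pkl','rb'))
print(ray(f,(382+.5)/1.5-.5,(378+.5)/1.5-.5,.166),dep(f,254,252))"
```

```text
[ 0.51318431 -0.09788742  0.166     ] [ 0.51301868 -0.09708404  0.1677148 ]
```

Emit:
{"name": "play_rows", "arguments": {"series": [{"dx": 0, "dy": 0, "dz": 0, "wx": 0, "wy": 0, "wz": 0}, {"dx": 0, "dy": 0, "dz": 0, "wx": 0, "wy": 0, "wz": 0}, {"dx": 0, "dy": 0, "dz": 0, "wx": 0, "wy": 0, "wz": 0}, {"dx": 0, "dy": 0, "dz": 0, "wx": 0, "wy": 0, "wz": 0}]}}

```text
t: 4.63
tcp_pos: [0.5143, -0.0979, 0.1485]
tcp_rot: [3.136, 0.003, -0.116]
force: [-0.3, 0.0, 0.8]
finger_gap: 0.0216
```

Emit:
{"name": "play_rows", "arguments": {"series": [{"dx": 0, "dy": -2, "dz": -5, "wx": 0, "wy": 0, "wz": 0}, {"dx": 0, "dy": -2, "dz": -5, "wx": 0, "wy": 0, "wz": 0}, {"dx": 0, "dy": -2.5, "dz": -5, "wx": 0, "wy": 0, "wz": 0}, {"dx": 0, "dy": 0, "dz": 0, "wx": 0, "wy": 0, "wz": 0}]}}

```text
t: 4.97
tcp_pos: [0.5145, -0.0903, 0.1639]
tcp_rot: [3.136, 0.005, -0.115]
force: [0.3, -0.4, -3.1]
finger_gap: 0.0214
```

Emit:
{"name": "play_rows", "arguments": {"series": [{"dx": 0, "dy": -2.5, "dz": -4.5, "wx": 0, "wy": 0, "wz": 0}, {"dx": 0, "dy": -2.5, "dz": -4.5, "wx": 0, "wy": 0, "wz": 0}, {"dx": 0, "dy": -2.5, "dz": -4.5, "wx": 0, "wy": 0, "wz": 0}, {"dx": 0, "dy": 0, "dz": 0, "wx": 0, "wy": 0, "wz": 0}]}}

```text
t: 5.3
tcp_pos: [0.5152, -0.0808, 0.1787]
tcp_rot: [3.137, 0.005, -0.114]
force: [0.8, -0.5, -2.7]
finger_gap: 0.0215
```

```bash
python3 -c "
from h import *
f=shot('scene','4',(165,140,300,295),3.8)"
```

```text
(no output)
```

View pics/scene4.png

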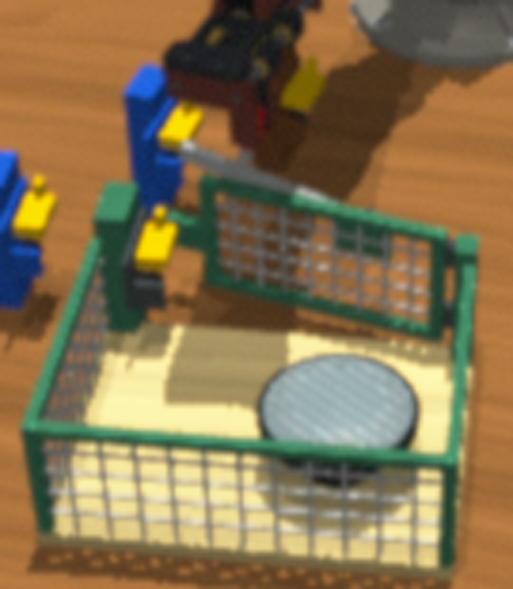

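Emit:
{"name": "play_rows", "arguments": {"series": [{"dx": 5, "dy": 0.5, "dz": 0, "wx": 0, "wy": 0, "wz": -0.028}, {"dx": 5, "dy": 0.5, "dz": 0, "wx": 0, "wy": 0, "wz": -0.028}, {"dx": 5, "dy": 0.5, "dz": 0, "wx": 0, "wy": 0, "wz": -0.028}, {"dx": 5, "dy": 0.5, "dz": 0, "wx": 0, "wy": 0, "wz": -0.028}, {"dx": 0, "dy": 0, "dz": 0, "wx": 0, "wy": 0, "wz": 0}]}}

```text
t: 5.77
tcp_pos: [0.5347, -0.0847, 0.178]
tcp_rot: [3.138, 0.007, 0.001]
force: [0.4, 0.6, -2.0]
finger_gap: 0.0213
```

```bash
python3 -c "
from h import *
f=shot('wrist','5',None,1.5)
f=shot('scene','5',(165,140,300,295),3.8)"
```

```text
(no output)
```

View pics/wrist5.png

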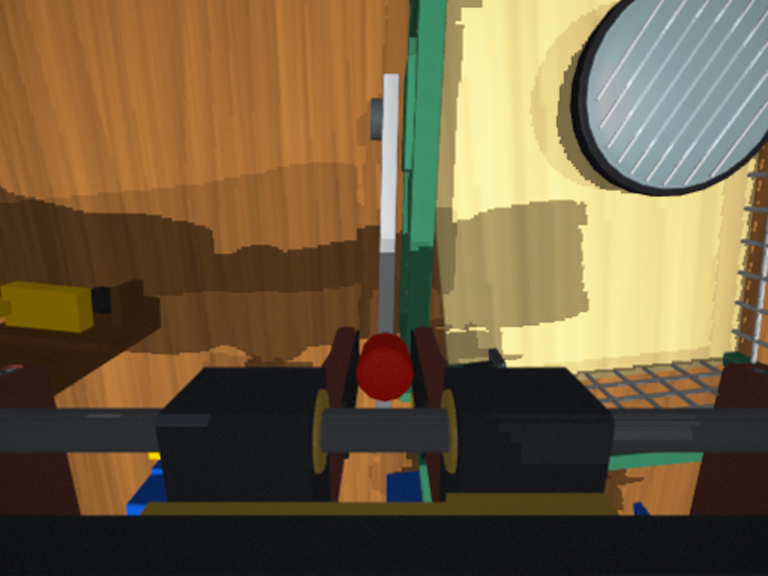

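View pics/scene5.png

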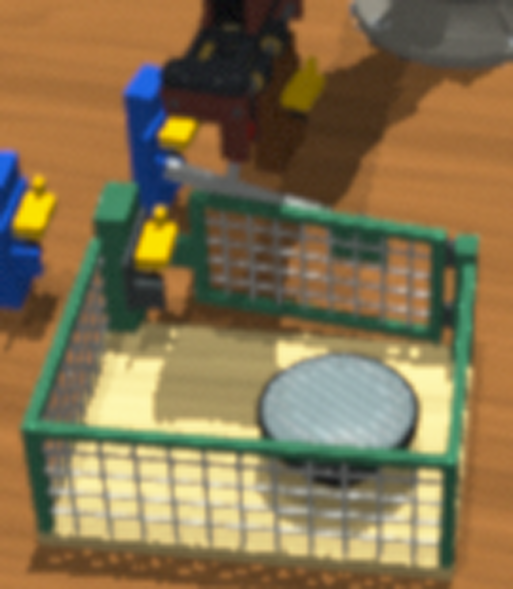

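Emit:
{"name": "play_rows", "arguments": {"series": [{"dx": 4, "dy": 0.4, "dz": 0, "wx": 0, "wy": 0, "wz": -0.022}, {"dx": 4, "dy": 0.4, "dz": 0, "wx": 0, "wy": 0, "wz": -0.022}, {"dx": 3, "dy": 0.3, "dz": 0, "wx": 0, "wy": 0, "wz": -0.017}, {"dx": 0, "dy": 0, "dz": 0, "wx": 0, "wy": 0, "wz": 0}]}}

```text
t: 6.2
tcp_pos: [0.5452, -0.0857, 0.1779]
tcp_rot: [3.138, 0.008, 0.064]
force: [1.8, 0.5, -3.3]
finger_gap: 0.0216
```

```bash
python3 -c "
from h import *
f=shot('wrist','6',None,1.5)
f=shot('scene','6',(165,140,300,295),3.8)"
```

```text
(no output)
```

View pics/scene6.png

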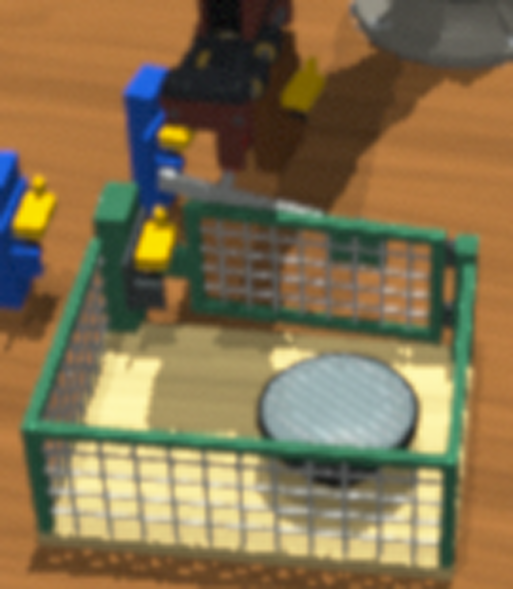

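Emit:
{"name": "play_rows", "arguments": {"series": [{"dx": 1.5, "dy": 0.1, "dz": 0, "wx": 0, "wy": 0, "wz": -0.008}, {"dx": 1.5, "dy": 0.1, "dz": 0, "wx": 0, "wy": 0, "wz": -0.008}]}}

```text
t: 6.47
tcp_pos: [0.5477, -0.0858, 0.1779]
tcp_rot: [3.138, 0.009, 0.079]
force: [0.2, 0.9, -2.6]
finger_gap: 0.0217
```

Emit:
{"name": "play_rows", "arguments": {"series": [{"dx": 1, "dy": 0.1, "dz": 0, "wx": 0, "wy": 0, "wz": -0.006}, {"dx": 1, "dy": 0.1, "dz": 0, "wx": 0, "wy": 0, "wz": -0.006}]}}

```text
t: 6.63
tcp_pos: [0.5498, -0.0859, 0.1779]
tcp_rot: [3.138, 0.009, 0.092]
force: [0.1, 1.3, -3.3]
finger_gap: 0.0218
```

Emit:
{"name": "play_rows", "arguments": {"series": [{"dx": 1, "dy": 0.1, "dz": 0, "wx": 0, "wy": 0, "wz": -0.006}, {"dx": 0.7, "dy": 0.1, "dz": 0, "wx": 0, "wy": 0, "wz": -0.004}]}}

```text
t: 6.8
tcp_pos: [0.5517, -0.086, 0.1779]
tcp_rot: [3.138, 0.009, 0.104]
force: [0.3, 1.3, -2.4]
finger_gap: 0.0216
```

Emit:
{"name": "play_rows", "arguments": {"series": [{"dx": 0.7, "dy": 0.1, "dz": 0, "wx": 0, "wy": 0, "wz": -0.004}]}}

```text
t: 6.88
tcp_pos: [0.5525, -0.086, 0.1779]
tcp_rot: [3.138, 0.009, 0.108]
force: [0.5, 1.4, -1.6]
finger_gap: 0.0212
```

Emit:
{"name": "play_rows", "arguments": {"series": [{"dx": 0.7, "dy": 0.1, "dz": 0, "wx": 0, "wy": 0, "wz": -0.004}]}}

```text
t: 6.97
tcp_pos: [0.5532, -0.086, 0.1779]
tcp_rot: [3.138, 0.009, 0.112]
force: [1.0, 1.4, -2.6]
finger_gap: 0.0219
```

```bash
python3 -c "
from h import *
f=shot('scene','7',(180,160,260,220),8)"
```

```text
(no output)
```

View pics/scene7.png

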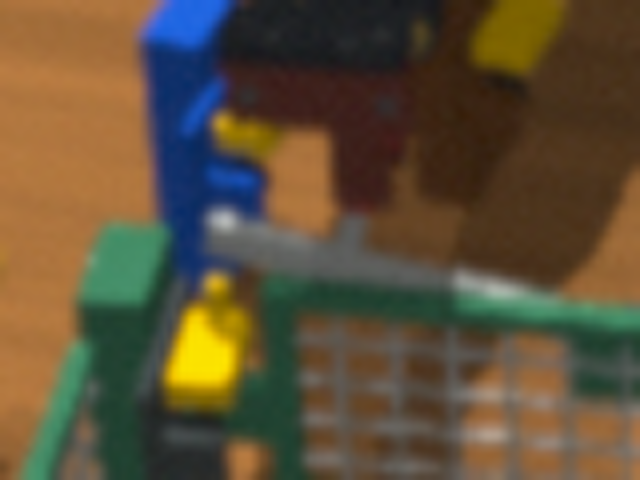

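Emit:
{"name": "play_rows", "arguments": {"series": [{"dx": 0.6, "dy": 0, "dz": 0, "wx": 0, "wy": 0, "wz": -0.003}, {"dx": 0.6, "dy": 0, "dz": 0, "wx": 0, "wy": 0, "wz": -0.003}]}}

```text
t: 7.18
tcp_pos: [0.5546, -0.086, 0.1779]
tcp_rot: [3.138, 0.009, 0.119]
force: [0.3, 0.2, -3.0]
finger_gap: 0.0214
```

Emit:
{"name": "play_rows", "arguments": {"series": [{"dx": 0.6, "dy": 0, "dz": 0, "wx": 0, "wy": 0, "wz": -0.003}, {"dx": 0.6, "dy": 0, "dz": 0, "wx": 0, "wy": 0, "wz": -0.003}]}}

```text
t: 7.35
tcp_pos: [0.5558, -0.086, 0.1779]
tcp_rot: [3.138, 0.009, 0.126]
force: [0.2, -0.4, -2.0]
finger_gap: 0.0216
```

Emit:
{"name": "play_rows", "arguments": {"series": [{"dx": 0.6, "dy": 0, "dz": 0, "wx": 0, "wy": 0, "wz": -0.003}, {"dx": 0.6, "dy": 0, "dz": 0, "wx": 0, "wy": 0, "wz": -0.003}]}}

```text
t: 7.52
tcp_pos: [0.5571, -0.086, 0.1779]
tcp_rot: [3.138, 0.009, 0.132]
force: [0.2, 0.3, -3.0]
finger_gap: 0.0218
```

```bash
python3 -c "
from h import *
f=shot('wrist','8',None,1.5)
f=shot('scene','8',(180,160,260,220),8)
g=shot('top','8',(270,170,340,220),10)"
```

View pics/scene8.png

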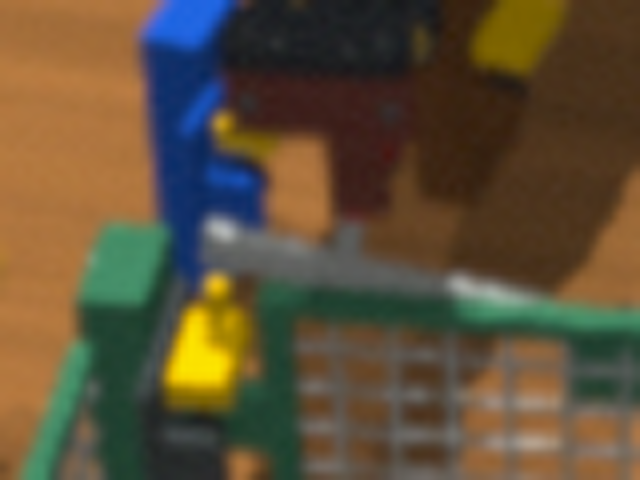

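View pics/wrist8.png

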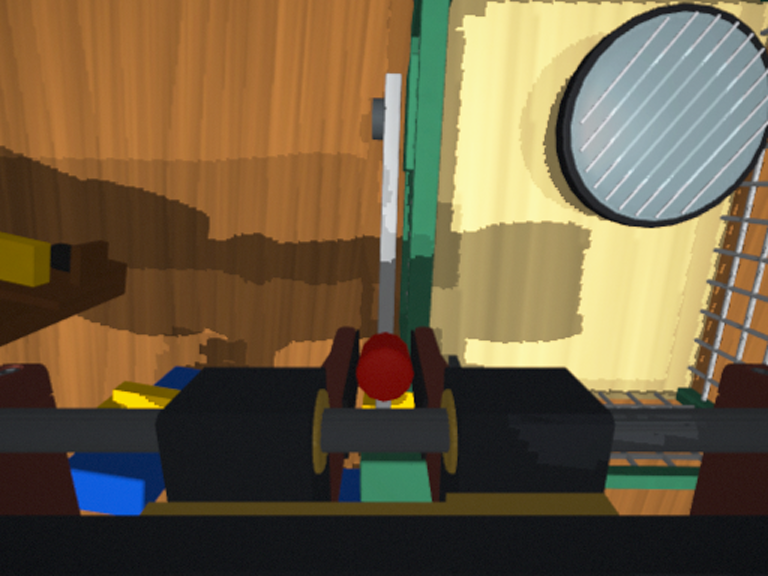

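View pics/top8.png

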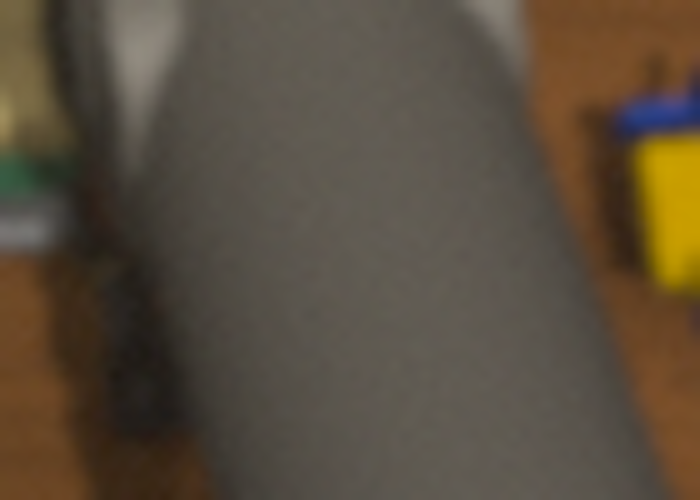

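Emit:
{"name": "play_rows", "arguments": {"series": [{"dx": 0.6, "dy": 0, "dz": 0, "wx": 0, "wy": 0, "wz": -0.001}, {"dx": 0.6, "dy": 0, "dz": 0, "wx": 0, "wy": 0, "wz": -0.001}]}}

```text
t: 7.83
tcp_pos: [0.5575, -0.0861, 0.1777]
tcp_rot: [3.137, 0.011, 0.134]
force: [-1.6, 0.2, -0.8]
finger_gap: 0.0216
```

Emit:
{"name": "play_rows", "arguments": {"series": [{"dx": 0.6, "dy": 0, "dz": 0, "wx": 0, "wy": 0, "wz": -0.001}, {"dx": 0.6, "dy": 0, "dz": 0, "wx": 0, "wy": 0, "wz": -0.001}]}}

```text
t: 8.0
tcp_pos: [0.5576, -0.0864, 0.1773]
tcp_rot: [3.137, 0.014, 0.135]
force: [-2.6, 0.7, -2.2]
finger_gap: 0.0217
```

Emit:
{"name": "play_rows", "arguments": {"series": [{"dx": 1.2, "dy": 0, "dz": 0, "wx": 0, "wy": 0, "wz": 0}, {"dx": 1.2, "dy": 0, "dz": 0, "wx": 0, "wy": 0, "wz": 0}]}}

```text
t: 8.17
tcp_pos: [0.5579, -0.0867, 0.1766]
tcp_rot: [3.137, 0.018, 0.135]
force: [-6.6, -2.4, -0.2]
finger_gap: 0.0215
```

Emit:
{"name": "play_rows", "arguments": {"series": [{"dx": 1.5, "dy": 0, "dz": 0, "wx": 0, "wy": 0, "wz": 0}, {"dx": 1.5, "dy": 0, "dz": 0, "wx": 0, "wy": 0, "wz": 0}]}}

```text
t: 8.33
tcp_pos: [0.5582, -0.0873, 0.1758]
tcp_rot: [3.136, 0.025, 0.135]
force: [-6.1, -2.0, 0.1]
finger_gap: 0.0217
```

Emit:
{"name": "play_rows", "arguments": {"series": [{"dx": 1.7, "dy": 0, "dz": -1, "wx": 0, "wy": 0.005, "wz": 0}, {"dx": 1.7, "dy": 0, "dz": -0.8, "wx": 0, "wy": 0.005, "wz": 0}]}}

```text
t: 8.5
tcp_pos: [0.5581, -0.0872, 0.176]
tcp_rot: [3.137, 0.023, 0.136]
force: [-6.0, -1.3, -0.6]
finger_gap: 0.0213
```

Emit:
{"name": "play_rows", "arguments": {"series": [{"dx": 1.9, "dy": 0, "dz": -0.8, "wx": 0, "wy": 0.005, "wz": 0}, {"dx": 1.9, "dy": 0, "dz": -0.5, "wx": 0, "wy": 0.005, "wz": 0}]}}

```text
t: 8.67
tcp_pos: [0.5582, -0.0873, 0.1759]
tcp_rot: [3.137, 0.022, 0.137]
force: [-5.3, -0.9, 0.3]
finger_gap: 0.0213
```

Emit:
{"name": "play_rows", "arguments": {"series": [{"dx": 2.6, "dy": 0, "dz": -0.8, "wx": 0, "wy": 0.008, "wz": 0}, {"dx": 2.6, "dy": 0, "dz": -0.8, "wx": 0, "wy": 0.008, "wz": 0}]}}

```text
t: 8.83
tcp_pos: [0.5585, -0.0874, 0.1756]
tcp_rot: [3.137, 0.017, 0.137]
force: [-8.8, -1.0, 1.3]
finger_gap: 0.0219
```

Emit:
{"name": "play_rows", "arguments": {"series": [{"dx": 3.2, "dy": 0, "dz": -0.8, "wx": 0, "wy": 0.008, "wz": 0}, {"dx": 3.2, "dy": 0, "dz": -0.8, "wx": 0, "wy": 0.008, "wz": 0}]}}

```text
t: 9.0
tcp_pos: [0.5587, -0.0879, 0.175]
tcp_rot: [3.136, 0.015, 0.136]
force: [-10.0, -1.4, 1.1]
finger_gap: 0.0216
```

Emit:
{"name": "play_rows", "arguments": {"series": [{"dx": 3.7, "dy": 0, "dz": -0.4, "wx": 0, "wy": 0.007, "wz": 0}, {"dx": 3.8, "dy": 0, "dz": 0, "wx": 0, "wy": 0.007, "wz": 0}]}}

```text
t: 9.17
tcp_pos: [0.559, -0.0892, 0.1731]
tcp_rot: [3.135, 0.017, 0.135]
force: [-11.8, -3.6, 0.9]
finger_gap: 0.0214
```

Emit:
{"name": "play_rows", "arguments": {"series": [{"dx": 3.8, "dy": 0.6, "dz": 1, "wx": 0, "wy": 0.007, "wz": 0}, {"dx": 3.8, "dy": 0.6, "dz": 1, "wx": 0, "wy": 0.007, "wz": 0}]}}

```text
t: 9.33
tcp_pos: [0.5594, -0.092, 0.1686]
tcp_rot: [3.133, 0.02, 0.134]
force: [-11.5, -2.4, 1.0]
finger_gap: 0.0215
```

Emit:
{"name": "play_rows", "arguments": {"series": [{"dx": 3.9, "dy": 0.3, "dz": 0, "wx": 0, "wy": 0.007, "wz": 0}]}}

```text
t: 9.42
tcp_pos: [0.5595, -0.093, 0.1671]
tcp_rot: [3.133, 0.021, 0.133]
force: [-11.3, -1.5, 0.6]
finger_gap: 0.0218
```

Emit:
{"name": "play_rows", "arguments": {"series": [{"dx": 3.9, "dy": 0.3, "dz": 0.5, "wx": 0, "wy": 0.007, "wz": 0}]}}

```text
t: 9.5
tcp_pos: [0.5596, -0.0941, 0.1651]
tcp_rot: [3.132, 0.023, 0.133]
force: [-10.7, -3.3, 1.1]
finger_gap: 0.0219
```

Emit:
{"name": "play_rows", "arguments": {"series": [{"dx": 4, "dy": 0.2, "dz": 0.8, "wx": 0, "wy": 0.008, "wz": 0}]}}

```text
t: 9.58
tcp_pos: [0.5598, -0.0953, 0.1629]
tcp_rot: [3.132, 0.023, 0.132]
force: [-12.1, -3.7, 0.4]
finger_gap: 0.0213
```

Emit:
{"name": "play_rows", "arguments": {"series": [{"dx": 4, "dy": 0.2, "dz": 0.8, "wx": 0, "wy": 0.008, "wz": 0}]}}

```text
t: 9.67
tcp_pos: [0.5599, -0.0964, 0.1606]
tcp_rot: [3.131, 0.024, 0.131]
force: [-11.3, -2.9, 1.2]
finger_gap: 0.0217
```

```bash
python3 -c "
from h import *
f=shot('scene','9',(180,160,260,220),8)"
```

```text
(no output)
```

View pics/scene9.png

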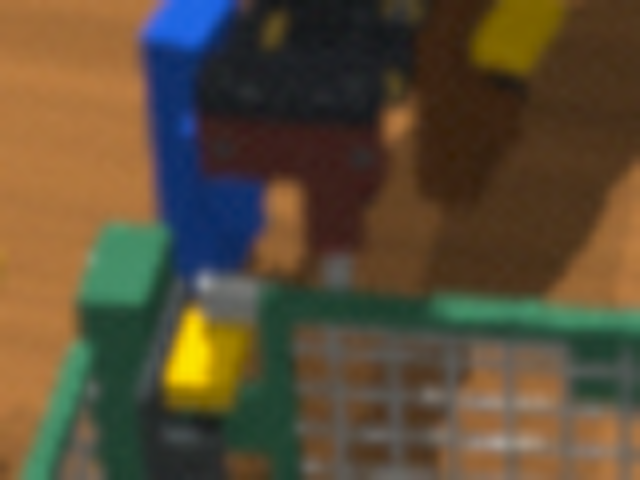

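The bar end at (225,290) now hides the nose, so it is dropping inside the catch. I'll keep lowering at the same press.

Emit:
{"name": "play_rows", "arguments": {"series": [{"dx": 3.9, "dy": 0.2, "dz": 0.8, "wx": 0, "wy": 0.008, "wz": 0}]}}

```text
t: 9.8
tcp_pos: [0.56, -0.0977, 0.1581]
tcp_rot: [3.13, 0.024, 0.13]
force: [-10.1, -1.7, 0.6]
finger_gap: 0.0218
```

Emit:
{"name": "play_rows", "arguments": {"series": [{"dx": 3.9, "dy": 0.2, "dz": 0.5, "wx": 0, "wy": 0.008, "wz": 0}]}}

```text
t: 9.88
tcp_pos: [0.5602, -0.0986, 0.1562]
tcp_rot: [3.13, 0.025, 0.129]
force: [-15.8, 0.6, 16.1]
finger_gap: 0.0217
```

Emit:
{"name": "play_rows", "arguments": {"series": [{"dx": 3.9, "dy": 0, "dz": 0.5, "wx": 0, "wy": 0.008, "wz": 0}]}}

```text
t: 9.97
tcp_pos: [0.5603, -0.0988, 0.1558]
tcp_rot: [3.129, 0.026, 0.129]
force: [-20.0, -0.3, 25.5]
finger_gap: 0.0221
```

Seated on the floor; relieving at once.

Emit:
{"name": "play_rows", "arguments": {"series": [{"dx": 2, "dy": 0, "dz": -0.8, "wx": 0, "wy": 0, "wz": 0}]}}

```text
t: 10.05
tcp_pos: [0.5596, -0.0987, 0.1563]
tcp_rot: [3.129, 0.031, 0.128]
force: [-7.1, 1.5, -3.4]
finger_gap: 0.0218
```

Emit:
{"name": "play_rows", "arguments": {"series": [{"dx": 1, "dy": 0, "dz": 0, "wx": 0, "wy": 0, "wz": 0}, {"dx": 0.3, "dy": 0, "dz": 0, "wx": 0, "wy": 0, "wz": 0}]}}

```text
t: 10.22
tcp_pos: [0.5595, -0.0987, 0.1562]
tcp_rot: [3.129, 0.034, 0.129]
force: [-3.7, 0.0, -0.1]
finger_gap: 0.0216
```

Emit:
{"name": "play_rows", "arguments": {"series": [{"dx": -0.5, "dy": 0, "dz": 0, "wx": 0, "wy": 0, "wz": 0}, {"dx": 0, "dy": 0, "dz": 0, "wx": 0, "wy": 0, "wz": 0}]}}

```text
t: 10.38
tcp_pos: [0.5595, -0.0987, 0.1562]
tcp_rot: [3.129, 0.033, 0.129]
force: [-3.9, -0.7, -0.3]
finger_gap: 0.022
```

Emit:
{"name": "play_rows", "arguments": {"series": [{"dx": -0.5, "dy": 0, "dz": 0, "wx": 0, "wy": 0, "wz": 0}, {"dx": 0, "dy": 0, "dz": 0, "wx": 0, "wy": 0, "wz": 0}, {"dx": 0, "dy": 0, "dz": 0, "wx": 0, "wy": 0, "wz": 0}], "claw": 40}}

```text
t: 10.63
tcp_pos: [0.5614, -0.0985, 0.1572]
tcp_rot: [3.129, 0.029, 0.13]
force: [-0.7, -0.2, 0.7]
finger_gap: 0.0381
```

```bash
python3 -c "
from h import *
f=shot('scene','10',(180,160,260,220),8)
f=shot('wrist','10',None,1.5)"
```

```text
(no output)
```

View pics/scene10.png

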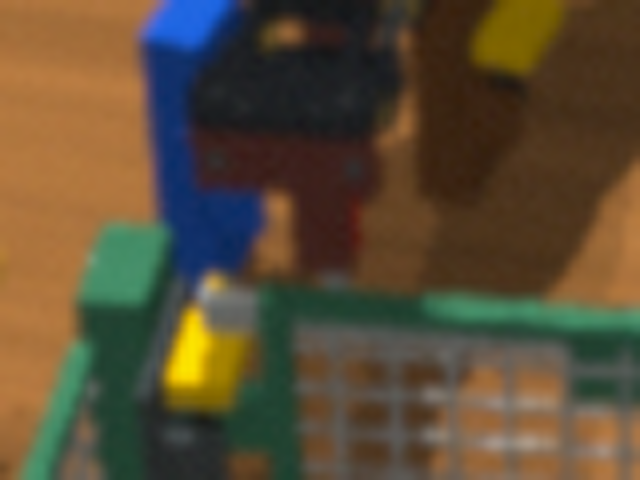

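View pics/wrist10.png

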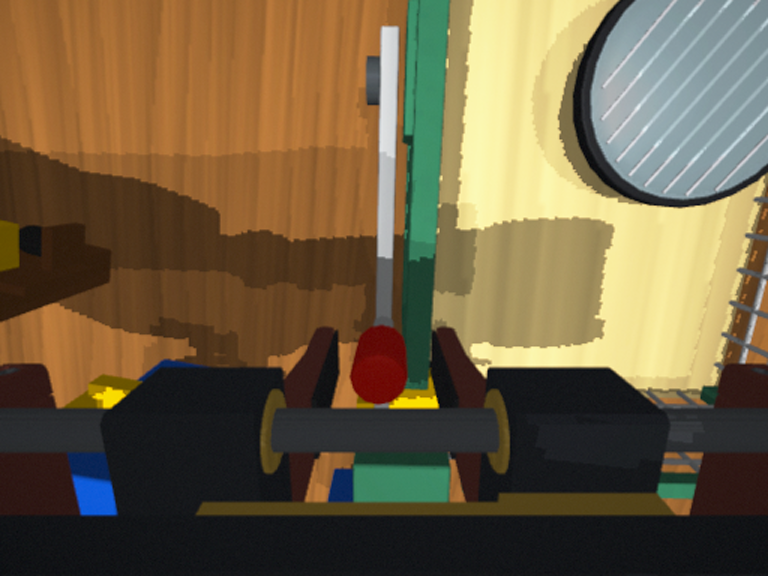

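Emit:
{"name": "play_rows", "arguments": {"series": [{"dx": -2, "dy": 0, "dz": 0, "wx": 0, "wy": 0, "wz": 0}, {"dx": 0, "dy": 0, "dz": 0, "wx": 0, "wy": 0, "wz": 0}, {"dx": 0, "dy": 0, "dz": 0, "wx": 0, "wy": 0, "wz": 0}, {"dx": 0, "dy": 0, "dz": -8, "wx": 0, "wy": 0, "wz": 0}, {"dx": 0, "dy": 0, "dz": -15, "wx": 0, "wy": 0, "wz": 0}, {"dx": 0, "dy": 0, "dz": -20, "wx": 0, "wy": 0, "wz": 0}, {"dx": 0, "dy": 0, "dz": -20, "wx": 0, "wy": 0, "wz": 0}], "claw": 60}}

```text
t: 11.32
tcp_pos: [0.5584, -0.0975, 0.2196]
tcp_rot: [3.131, 0.036, 0.13]
force: [1.2, 0.1, 0.1]
finger_gap: 0.0601
```

Emit:
{"name": "play_rows", "arguments": {"series": [{"dx": -10, "dy": 30, "dz": 0, "wx": 0, "wy": 0, "wz": 0}, {"dx": -10, "dy": 30, "dz": 0, "wx": 0, "wy": 0, "wz": 0}, {"dx": -10, "dy": 30, "dz": 0, "wx": 0, "wy": 0, "wz": 0}, {"dx": 0, "dy": 0, "dz": 0, "wx": 0, "wy": 0, "wz": 0}, {"dx": 0, "dy": 0, "dz": 0, "wx": 0, "wy": 0, "wz": 0}]}}

```text
t: 11.73
tcp_pos: [0.5447, -0.1918, 0.2312]
tcp_rot: [3.128, 0.023, 0.136]
force: [0.2, 0.6, 0.4]
finger_gap: 0.0603
```

```bash
python3 -c "
from h import *
f=shot('scene','11',(180,160,260,220),8)
f=shot('wrist','11',None,1.5)"
```

```text
(no output)
```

View pics/scene11.png

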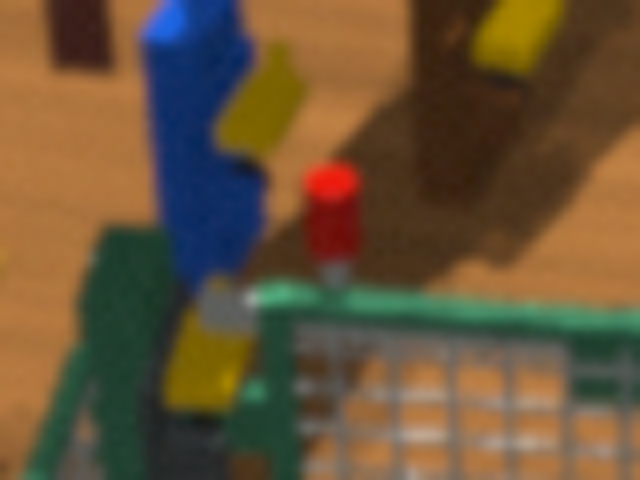

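View pics/wrist11.png

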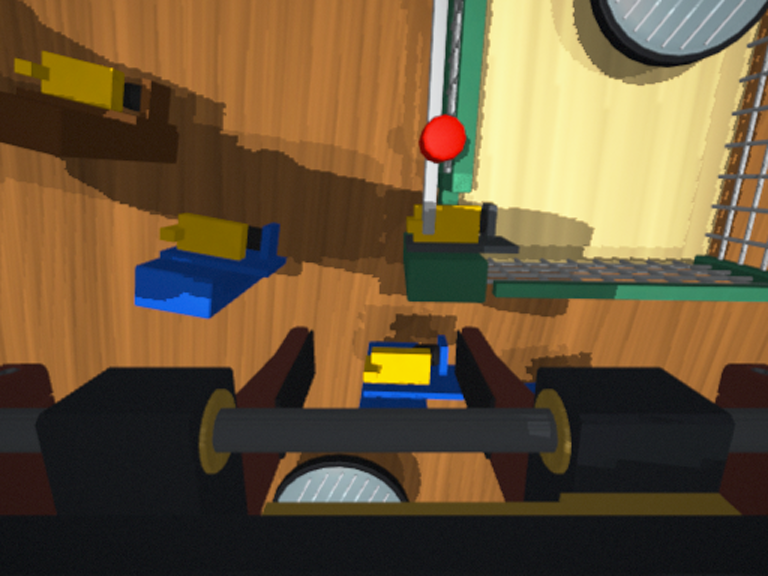

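Run:
```python
from h import *
f=pickle.load(open("pics/wrist11.pkl","rb"));cv2.imwrite("pics/w11c.png",cv2.resize(f["pixels"][80:200,250:370],None,fx=5,fy=5,interpolation=cv2.INTER_CUBIC))
for n,(u,v) in dict(knob=(443,137),tip=(430,222),tip2=(430,208),tip3=(432,190),bar=(438,60),bar2=(440,20),cat=(460,222),nose=(415,215),gate=(465,150)).items(): print(n,dep(f,u/1.5,v/1.5).round(4))
print(ray(f,443/1.5,137/1.5,.173))
```

```text
knob [ 0.5588 -0.1001  0.1743]
tip [ 0.5653 -0.1468  0.1147]
tip2 [ 0.5638 -0.1379  0.1145]
tip3 [ 0.5632 -0.1266  0.1146]
bar [ 0.5543 -0.0525  0.1151]
bar2 [ 0.552  -0.0319  0.115 ]
cat [ 0.5874 -0.1455  0.0987]
nose [ 0.5559 -0.1451  0.0976]
gate [ 0.5769 -0.1012  0.1319]
[ 0.55894084 -0.09999766  0.173     ]
```

View pics/w11c.png

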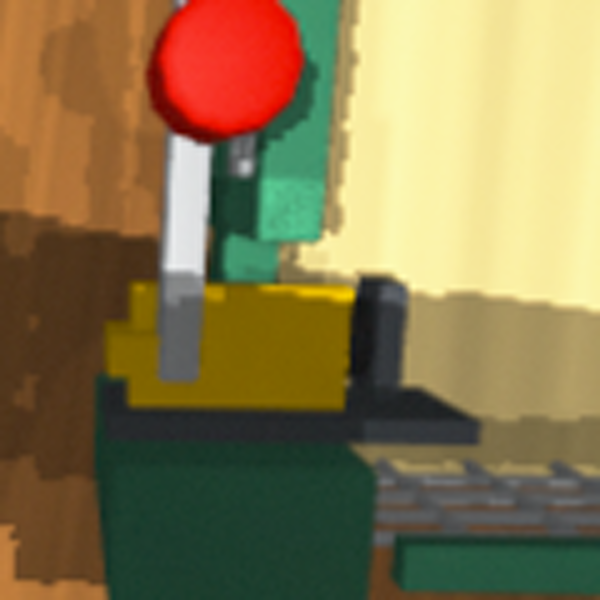

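```bash
python3 -c "
from station import *
print(get_state()['t']);print(job_done())"
```

```text
11.8333
the job is handed in; nothing more can be done
None
```

The gate is shut and latched, and I handed the job in at 11.8 s. I lifted the drop bar by its red knob to about 0.2 rad and swung the gate until the buffer took it. I then pressed with about 12 N at the knob, lowered the bar behind the nose, released it and backed off.

**Last checks:** The close wrist picture shows the bar lying inside the nose on the catch floor. Depth readings put its top level: 114.7 mm at the tip and 115.0 mm near the pivot. The knob top is at 174 mm, against 173 mm expected with the bar level. The bar stayed in place for about a second after I let go, with the robot clear. I did not touch the lamps or the mirror.

**Less clean:** When the bar bottomed, the wrist force peaked at about 25 N down and 20 N inward for one row (1/12 s), and I relieved it at once.
- **Bar on the catch:** I estimate about 18 N at the bar tip, under the 25 N limit.
- **Gate on the buffer:** The 20 N at the knob could mean up to about 17 N on the buffer, over its 15 N limit. The knob moved in only 0.1 mm during that row, so I think most of that force did not reach the buffer. I could not measure it directly.

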